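Re-set the ratchet holder around the lidded box

TASK

Stow the green-lidded box in the ratchet holder: flip the red pawl lever up and over so that the blue follower can be drawn back, draw it back to make room, and stand the box on the holder's floor squarely between the jaws, its long side along the slide. Then flip the pawl lever back down onto the teeth and push the follower up until its sprung rubber pad holds the box snugly against the grey fixed jaw, the spring about half pressed in and not bottomed out, and let go. Leave the plate, canister, spoon and dough roller where they are.

Things in the scene. Friction and masses are not known exactly. Their poses are not given: they have to be found in the camera images.
- rack: ratchet holder, fixed: aluminium base 110 wide, 14 mm thick, y = -25 to 390 mm. Origin: on the bench under the inner face of the grey fixed jaw (90 wide x 16 thick, top 80 mm above the bench), on the centre line. y runs along the slide, from fixed jaw to follower (+y opens), x sideways, z up. The box stands on the base top beside the jaw. Saw teeth (pitch 8 mm, tops 23 mm up) at y = 268 to 380 mm.
- follower (a joint): travel of the blue follower, m: 0 = fully forward, 0.085 = fully back at its stop. Gap from fixed jaw to the unpressed pad = 70 mm + this. It rubs with about 2 N. While the pawl is on the teeth it moves forward only (clicking), back no more than one 8 mm tooth.
- grip (a point): middle of the follower's upright wooden handle, 22 mm below its top: handle 26 mm across the slide (rack x) x 30 mm along it, top 142 mm above the bench, free all round down to 76 mm. The follower's front plate (84 mm wide, top 76 mm above the bench) has its front face 27 mm in front of this point. Axes as the rack's.
- pawl (a joint): pawl angle, rad: 0 to 0.13 = down on the teeth; 1.22 = flipped over, at its stop. Top-heavy: balance point at about 0.65, it falls to the side it leans to and stays; under 1 N at the lever moves it. Pivot carried by the follower: axis along rack x, 98 mm behind (rack +y) grip, 58 mm above the bench. The tooth arm points back and down from it.
- paddle (a point): centre of the red cross bar (56 mm long across the slide, 16 mm thick) on the pawl's lever, a 10 mm stem 62 mm long from the pivot. Pawl down: stem leans back at 50 deg, bar 106 mm above the bench, 138 mm behind (rack +y) grip, on the rack's centre line. Flipped: leans forward, bar 112 mm up, 67 mm behind grip, 44 mm clear of the handle.
- pad_face (a point): front face centre of the follower's sprung rubber pad (60 x 40 mm, 47 mm above the bench). Unpressed it lies 61 mm in front of (rack -y) grip; travel 24 mm. Spring 1.6 N at first + 0.4 N per mm; pushing the handle also takes the 2 N of rubbing. When let go the follower springs back up to one tooth (8 mm), so press it in 13 to 17 mm (9 to 10 N on the handle).
- box_c (a point): centre of the lidded polypropylene box, closed: 60 mm (its x) x 100 mm (its y) x 80 mm tall, pale body and green lid of the same outline, 0.15 to 0.35 kg. It starts upright on the bench. Its y (long side) goes along the slide.
- plate_c (a point): centre of the ceramic plate, 200 mm across, 22 mm high; leave alone
- canister_c (a point): centre of the screw-top aluminium canister, 78 mm across, 112 mm tall; leave alone
- spoon_c (a point): the steel spoon, 180 mm long, lying flat; leave alone
- roller_c (a point): middle of the orange silicone dough roller, 44 mm thick, 230 mm long, lying; leave alone

How it is judged:
By the outcome, as a careful person would: the job done as asked, in the order asked, and still so for the second after the job is handed in, with the robot touching nothing.
It also fails if it takes over 69 s, if anything falls off the work surface, if the arm or the gripper's body presses on something with over 40 N, if the wrist force passes 120 N, or if a joint passes its speed limit or range.

ROBOT

A 6-joint arm with a two-finger parallel gripper is mounted at the origin on the work surface. World frame = base frame: x ahead of the robot, y to its left, z up, the work surface at z = 0. Lengths are in m, angles in rad, forces in N, time in s.
With the tool pointing down it reaches from about 0.3 to 0.875 m from the base axis. Payload 6.4 kg.
Tool frame: the origin (TCP) lies on the centre line of the jaws, within the pads' length; the fingertips stand 22 mm ahead of it and the grasp point (between the pads) lies 3 mm ahead of it; z points along the fingers, y is the line along which they close (so a half turn about z gives the same grasp; the last joint's range is limited). The gripper opens to 88 mm and grips with 3 to 60 N. Pads are 18 mm wide; open, the fingers measure 123 mm over their backs; the gripper's body (75 mm by 187 mm) begins 45 mm behind the grasp point.
Start: joints at [-1.407, 0.181, 1.607, -0, 1.354, -0.206], TCP at [0.208, -0.536, 0.261] pointing down, gripper open.
Joint ranges: [-2.99, 2.99], [-0.89, 2.07], [0.3, 2.58], [-1.14, 4.28], [0, 2.63], [-3.12, 3.12]. Speed limits (rad/s): [2.57, 2.57, 3.01, 3.14, 3.14, 3.14].

INTERFACE

Orientations are given as a unit quaternion [w, x, y, z].
In Python, from station import r gives the robot as it stands.
- The arm moves only by the tool jog_arm, never from a script. Its argument "rows" is a list that holds one entry, the list of rows, each a list of 7 numbers: the closure in counts, from 0 (fully open) to 255 (shut), then the shift along the tool's x, y, z in m, then the turn, a rotation vector about the tool's x, y, z in degrees. A call has exactly 10 rows; each row shifts and turns the commanded pose from where the row before left it, along the tool's axes as they then stand; what a row does not reach is not made up. A row lasts 1/8 s, in which the tool goes at most 62.5 mm and 10.7 degrees, less where a joint would pass 70% of its speed; a pose out of reach is approached as far as the arm can. A call with a gripper value outside its range is refused whole. The fingers move at their own pace and stop on an object; the grip force is fixed at half the most. Time passes only in rows, so rows that do not move let the fingers close, or fill a call up. It gives the time, the measured TCP pose, the force, the opening and the grip force at its end, in the units of the state.
- r.read_state(): the state, without advancing time (a new reading comes with each control period).
- r.camera(name): name is "scene" or "side" or "wrist"; returns (picture, depth): 480x640x3 uint8, red, green, blue; 480x640 float32, m along the optical axis (not along the pixel's ray), 0 where there is no reading.
- r.camera_info(name): a dict with "vfov" (degrees; the focal length in pixels is half the picture's height over the tangent of half this angle, whatever the lens; pixels are square), "cx", "cy" (the principal point, pixels), "xyz" and "rotation" of the camera in the world. Camera axes: x right, y up, looking along -z (the intrinsics and any distortion apply to the point x, -y, -z); pixel columns grow to the right and rows downward; lengths in m; the calibration is good to about 2 mm. A picture is of the moment at which its call begins: read the wrist's pose just before it. camera_info takes no time and is no camera call; for the wrist camera it gives the pose at the moment of the call.
- r.finish_job(): hands the job in; it is judged then, once.
The state is a dict: "clock": time; "joint_positions": joint angles; "joint_velocities": joint speeds; "joint_efforts": joint torques, N m; "tool_pos": TCP position; "tcp_rot": TCP orientation; "force": force on the tool from outside, world axes, zero at the start; "wrist_torque": the same for the moment, N m; "finger_gap": finger opening in m; "finger_force": force on a finger pad.
Only numpy, scipy, OpenCV 4.12 (cv2) and the standard library are available. Lean on these libraries where they do the work, as an engineer would, in place of code of your own. Each camera call takes 0.05 s, during which the arm holds its last target. There are 200 camera calls.

## Working session

There is one attempt and no reset: what is moved stays moved. The work goes in short steps, Python scripts to look and compute and a tool call to move; the robot and the scene stay as the last step left them, time stands still between calls to the robot, and variables do not carry over. Pictures are saved under pics/ and viewed, at most 10 in all, crops included, and the job is handed in when it is done.

Besides the shell and the picture viewer there is one more tool, called after "Call:" as a command line: name --argument value ..., lists and objects as JSON in quotes. jog_arm: Moves the arm, as the interface text tells. Its arguments: {"type":"object","properties":{"rows":{"type":"array","items":{"type":"array","items":{"type":"array","items":{"type":"number"}}}}},"required":["rows"]}

```bash
mkdir -p pics; ls
cat > h.py <<'E'
from station import r
import numpy as np, cv2
from scipy.spatial.transform import Rotation as R
def cam(n):
    i=r.camera_info(n); p,d=r.camera(n); return p,d,i
def save(p,f): cv2.imwrite(f,cv2.cvtColor(p,cv2.COLOR_RGB2BGR))
E
python3 - <<'E'
from h import *
print(r.read_state())
ims=[]
for n in("scene","side"):
    p,d,i=cam(n); print(n,i,(d>0).mean()); save(p,f'pics/{n}0.png'); np.savez(f'{n}0.npz',p=p,d=d)
E
```

```text
pics
{'clock': 0.0, 'joint_positions': array([-1.40733737e+00,  1.81515153e-01,  1.60798249e+00, -2.81704705e-05,
        1.35378953e+00, -2.06297759e-01]), 'joint_velocities': array([ 0.00022543,  0.00045551, -0.00059474, -0.00045324, -0.00130547,
        0.00066391]), 'joint_efforts': array([-1.63606455e-03, -4.33870375e+01, -3.41853011e+01,  7.00190244e-02,
        3.87665781e-02, -1.28355668e-04]), 'tool_pos': array([ 0.20772738, -0.53564381,  0.25983699]), 'tcp_rot': array([-8.47359188e-04,  9.82957706e-01,  1.83829894e-01,  4.39723583e-06]), 'force': array([0.43343636, 0.30080743, 0.06791146]), 'wrist_torque': array([ 0.02061143,  0.01475618, -0.10062894]), 'finger_force': 0.0, 'finger_gap': 0.08822091639631362}
scene {'vfov': 46.10252329714986, 'cx': 320.4607129583462, 'cy': 250.9792916318413, 'xyz': array([1.29717748, 0.10039297, 0.73109975]), 'rotation': array([0.54429506, 0.2604897 , 0.33192588, 0.72506083])} 0.996171875
side {'vfov': 43.810223577222224, 'cx': 323.4300507961522, 'cy': 238.73728642874727, 'xyz': array([0.1056798 , 0.68697212, 1.0353986 ]), 'rotation': array([-0.24765772, -0.10884965,  0.35987212,  0.89292187])} 0.996103515625
```

View pics/scene0.png

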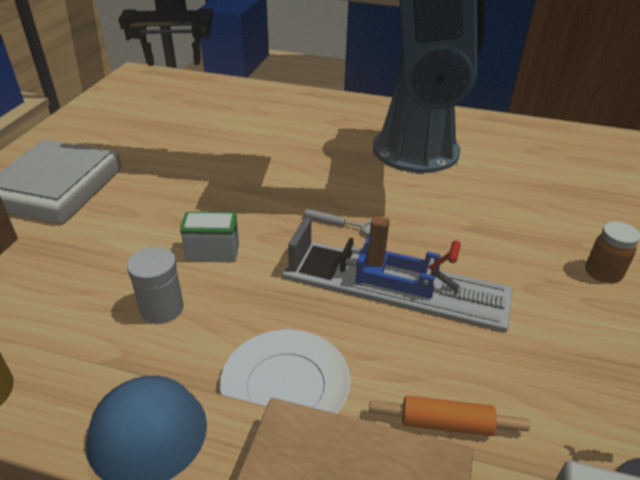

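View pics/side0.png

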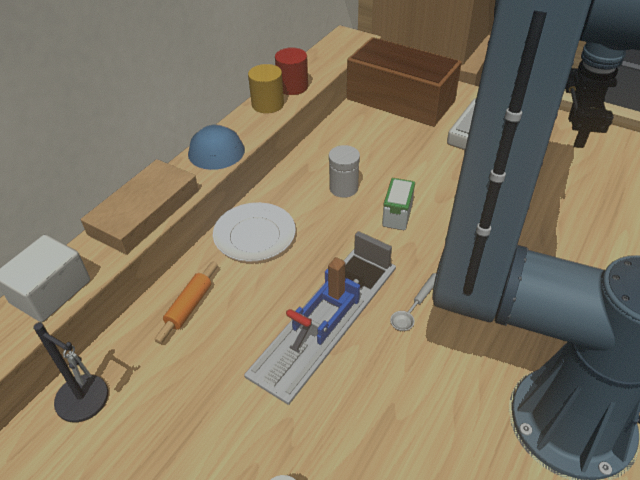

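The scene view shows the box (green rim) at px (210,237). The rack runs from the fixed jaw (300,245) to the teeth end (510,310), with the wooden handle at (378,240) and the red bar at (455,252). The side view shows the same layout: box (398,203), handle (337,278), red bar (298,319).

```bash
cat >> h.py <<'E'
def cloud(d,i):
    f=240/np.tan(np.radians(i['vfov']/2)); v,u=np.mgrid[:480,:640]
    q=i['rotation']; M=R.from_quat([q[1],q[2],q[3],q[0]]).as_matrix()
    P=np.stack([(u-i['cx'])/f*d,-(v-i['cy'])/f*d,-d],-1)
    return P@M.T+i['xyz']
def hsv(p): return cv2.cvtColor(p,cv2.COLOR_RGB2HSV).astype(int)
E
python3 - <<'E'
from h import *
np.set_printoptions(precision=4,suppress=True)
for n in("scene","side"):
    z=np.load(n+'0.npz');p,d=z['p'],z['d'];X=cloud(d,r.camera_info(n));H=hsv(p);h,s,v=H[...,0],H[...,1],H[...,2]
    W=(d>0)&(X[...,0]>.2)&(X[...,0]<.9)&(abs(X[...,1])<.5)
    tab=W&(X[...,2]<.01)&(X[...,2]>-.01); print(n,'table z',np.median(X[tab][:,2]))
    def rep(name,m):
        m=cv2.erode((m&W).astype(np.uint8),np.ones((2,2)))>0
        q=X[m]; print(name,len(q),'med',np.median(q,0),'lo',np.percentile(q,3,0),'hi',np.percentile(q,97,0)); return q
    rep('red',((h<6)|(h>174))&(s>150)&(v>80)&(X[...,2]>.05))
    g=rep('green',(h>40)&(h<80)&(s>90))
    rep('blue',(h>108)&(h<128)&(s>130)&(X[...,2]>.015)&(X[...,2]<.1))
    q=rep('handletop',(X[...,2]>.1)&(h<20)&(h>5)&(s>100)&(X[...,0]<.7)&(X[...,2]<.17))
    t=W&(X[...,2]>.07)&(X[...,2]<.095)
    nl,L,st,c=cv2.connectedComponentsWithStats(t.astype(np.uint8))
    for k in range(1,nl):
        if st[k,4]>60:
            q=X[L==k]; rr=cv2.minAreaRect((q[:,:2]*1000).astype(np.float32)); print('z7-95',c[k],st[k,4],np.median(q[:,2]),rr)
    b=W&(X[...,2]>.009)&(X[...,2]<.018)
    nl,L,st,c=cv2.connectedComponentsWithStats(b.astype(np.uint8))
    for k in range(1,nl):
        if st[k,4]>300:
            q=X[L==k]; print('base',c[k],st[k,4],cv2.minAreaRect((q[:,:2]*1000).astype(np.float32)))
E
```

```text
scene table z 0.003076218715017842
red 113 med [0.5288 0.1302 0.1183] lo [0.5057 0.1245 0.114 ] hi [0.547  0.1355 0.1208]
green 195 med [ 0.5488 -0.3003  0.0808] lo [ 0.5    -0.3692  0.0764] hi [ 0.5657 -0.275   0.0845]
blue 323 med [0.5449 0.0104 0.0511] lo [ 0.4869 -0.0258  0.0463] hi [0.5533 0.0996 0.0798]
handletop 402 med [ 0.5244 -0.0012  0.1313] lo [ 0.5063 -0.0136  0.1031] hi [0.5277 0.0109 0.1465]
z7-95 [208.4232 222.6969] 1257 0.08316474328858758 ((528.6533813476562, -327.1080017089844), (65.47560119628906, 103.40111541748047), 15.029582023620605)
z7-95 [299.4622 233.3109] 357 0.08205768058507801 ((507.06158447265625, -151.50518798828125), (16.538562774658203, 91.38446807861328), 87.19344329833984)
z7-95 [614.7197 246.7045] 528 0.07988379370896237 ((373.8764343261719, 414.14093017578125), (69.88162231445312, 46.000038146972656), 65.24472045898438)
z7-95 [370.274  251.3726] 365 0.07905790303336346 ((515.82958984375, -10.406990051269531), (42.70023727416992, 81.99169158935547), 87.12860870361328)
z7-95 [436.3016 258.9524] 126 0.07518581971743221 ((504.1677551269531, 101.05308
[... 1585 characters left out ...]
36470031738, 11.2291259765625), 63.89042663574219)
base [253.4779 230.4175] 1473 ((794.1024169921875, -86.13951873779297), (183.92628479003906, 184.01173400878906), 74.17672729492188)
base [314.9232 335.9073] 4208 ((514.5316772460938, 41.21351623535156), (415.6116638183594, 111.745361328125), 87.17924499511719)
base [413.5299 304.6048] 334 ((373.95965576171875, -91.29501342773438), (49.037784576416016, 170.77102661132812), 3.3802435398101807)
base [323.0827 311.4612] 399 ((523.8206176757812, 34.759071350097656), (61.03378677368164, 43.76945114135742), 87.90324401855469)
base [ 80.7785 398.7736] 1612 ((818.12109375, 443.100830078125), (98.93045043945312, 98.65043640136719), 61.77558135986328)
```

```bash
cat >> h.py <<'E'
np.set_printoptions(precision=4,suppress=True)
TH=np.radians(87.1); O=np.array([.5067,-.1429])
RY=np.array([np.cos(TH),np.sin(TH)]); RX=np.array([RY[1],-RY[0]])
def rack2w(x,y): return O+RX*x/1000+RY*y/1000
def w2rack(p): p=np.asarray(p)[...,:2]-O; return np.stack([p@RX,p@RY],-1)*1000
def pose():
    s=r.read_state(); q=s['tcp_rot']; M=R.from_quat([q[1],q[2],q[3],q[0]]).as_matrix()
    return s,np.array(s['tool_pos']),np.degrees(np.arctan2(M[1,0],M[0,0]))
def plan(x,y,z,psi,n=10):
    s,p,a=pose(); d=(np.array([x,y,z])-p)/n; da=(psi-a)/n
    print('from',p,a,'rack',w2rack(p),'t',s['clock'],'F',s['force'])
    for k in range(n):
        t=np.radians(a+da*k)
        print([round(v,4) for v in (np.cos(t)*d[0]+np.sin(t)*d[1],np.sin(t)*d[0]-np.cos(t)*d[1],-d[2])],[0,0,round(-da,1)])
E
python3 -c "
from h import *
plan(.50,.02,.33,87.1)"
```

```text
from [ 0.2078 -0.5357  0.2599] 21.18690162011331 rack [-278.672  -407.4212] t 0.1 F [-0.3499  0.0253 -0.3967]
[np.float64(0.0473), np.float64(-0.0413), np.float64(-0.007)] [0, 0, np.float64(-6.6)]
[np.float64(0.0518), np.float64(-0.0355), np.float64(-0.007)] [0, 0, np.float64(-6.6)]
[np.float64(0.0555), np.float64(-0.0294), np.float64(-0.007)] [0, 0, np.float64(-6.6)]
[np.float64(0.0585), np.float64(-0.0228), np.float64(-0.007)] [0, 0, np.float64(-6.6)]
[np.float64(0.0607), np.float64(-0.0159), np.float64(-0.007)] [0, 0, np.float64(-6.6)]
[np.float64(0.0622), np.float64(-0.0089), np.float64(-0.007)] [0, 0, np.float64(-6.6)]
[np.float64(0.0628), np.float64(-0.0017), np.float64(-0.007)] [0, 0, np.float64(-6.6)]
[np.float64(0.0625), np.float64(0.0055), np.float64(-0.007)] [0, 0, np.float64(-6.6)]
[np.float64(0.0615), np.float64(0.0127), np.float64(-0.007)] [0, 0, np.float64(-6.6)]
[np.float64(0.0596), np.float64(0.0197), np.float64(-0.007)] [0, 0, np.float64(-6.6)]
```

Call:
jog_arm --rows '[[[255, 0.047, -0.041, -0.007, 0, 0, -6.6], [255, 0.051, -0.035, -0.007, 0, 0, -6.6], [255, 0.055, -0.029, -0.007, 0, 0, -6.6], [255, 0.057, -0.023, -0.007, 0, 0, -6.6], [255, 0.059, -0.016, -0.007, 0, 0, -6.6], [255, 0.061, -0.009, -0.007, 0, 0, -6.6], [255, 0.062, -0.002, -0.007, 0, 0, -6.6], [255, 0.061, 0.005, -0.007, 0, 0, -6.6], [255, 0.06, 0.013, -0.007, 0, 0, -6.6], [255, 0.058, 0.02, -0.007, 0, 0, -6.6]]]'

```text
clock: 1.35
tool_pos: [0.4941, 0.0119, 0.3308]
tcp_rot: [0.0, 0.723, 0.691, -0.0]
force: [0.3, -0.0, 0.4]
finger_gap: 0.0002
finger_force: 0.0
```

Run:
```python
from h import *
s,p,a=pose(); print(p,a,w2rack(p),s['clock'],s['force'],s['joint_velocities'])
i=r.camera_info('wrist'); p,d=r.camera('wrist'); print(i,(d>0).mean()); save(p,'pics/w1.png'); np.savez('w1.npz',p=p,d=d,**i)
```

```text
[0.4941 0.0119 0.3308] 87.4148652910731 [-20.3809 153.9862] 1.35 [ 0.3231 -0.0401  0.3763] [ 1.0231  0.5066 -0.5791 -0.0025  0.0702  0.1062]
{'vfov': 58.29818812705443, 'cx': 324.4718315136875, 'cy': 249.78942574090192, 'xyz': array([0.4969, 0.0832, 0.4556]), 'rotation': array([ 0.9899, -0.1401,  0.0032, -0.0229])} 0.996142578125
```

View pics/w1.png

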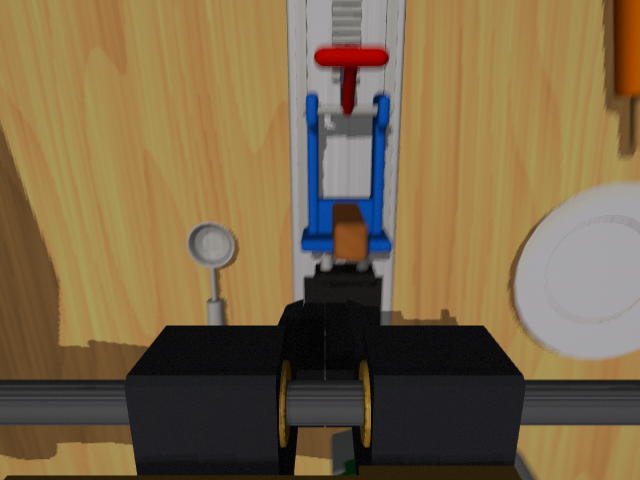

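The wrist view shows the red bar at px (352,57), the handle top at about (347,215) and the rack base between columns 290 and 405.

Run:
```python
from h import *
z=np.load('w1.npz');p,d=z['p'],z['d'];X=cloud(d,z);H=hsv(p);h,s,v=H[...,0],H[...,1],H[...,2]
rk=w2rack(X)
def rep(n,m):
    m=cv2.erode(m.astype(np.uint8),np.ones((3,3)))>0
    print(n,m.sum(),'rack lo',np.percentile(rk[m],2,0),'hi',np.percentile(rk[m],98,0),'med',np.median(rk[m],0),'z',np.percentile(X[m][:,2],[3,50,97]))
red=((h<8)|(h>172))&(s>150)&(v>60)
v_,u_=np.mgrid[:480,:640]
rep('bar',red&(v_<70))
rep('handletop',(X[...,2]>.13)&(X[...,2]<.155)&(u_>300)&(u_<400)&(v_>180)&(v_<270)&(h<20))
rep('base',(X[...,2]>.009)&(X[...,2]<.019)&(rk[...,0]<80)&(rk[...,0]>-80)&(v_<300))
rep('blue plate',(h>108)&(h<128)&(s>120)&(v_>225)&(v_<255))
rep('blue all',(h>108)&(h<128)&(s>120)&(v_>80)&(v_<255))
s,P,a=pose(); print(P,a,s['clock'])
c=rack2w(0,330); plan(c[0],c[1],.2,87.1)
```

```text
bar 1142 rack lo [-25.4596 266.6708] hi [ 21.3258 293.7487] med [ -2.8455 273.1387] z [0.0291 0.1166 0.1185]
handletop 1133 rack lo [-13.0106 126.3856] hi [  9.1982 153.3074] med [ -2.14   140.5755] z [0.1386 0.1425 0.144 ]
base 15335 rack lo [-54.7684  46.4549] hi [ 50.3284 332.5376] med [ -6.7337 217.3821] z [0.0132 0.015  0.0182]
blue plate 1 rack lo [-15.6909 114.8962] hi [-15.6909 114.8962] med [-15.6909 114.8962] z [0.0773 0.0773 0.0773]
blue all 62 rack lo [ -9.7618 139.862 ] hi [ 24.0102 230.9107] med [  4.3819 155.3876] z [0.0371 0.0437 0.0533]
[0.4963 0.0179 0.3317] 87.95257264287827 1.4
from [0.4963 0.0179 0.3317] 87.95257264287827 rack [-18.5062 160.0685] t 1.4 F [-2.7414  2.2646 -0.0776]
[np.float64(0.017), np.float64(0.0021), np.float64(0.0132)] [0, 0, np.float64(0.1)]
[np.float64(0.017), np.float64(0.0021), np.float64(0.0132)] [0, 0, np.float64(0.1)]
[np.float64(0.017), np.float64(0.0021), np.float64(0.0132)] [0, 0, np.float64(0.1)]
[np.float64(0.017), np.float64(0.002), np.float64(0.0132)] [0, 0, np.float64(0.1)]
[np.float64(0.017), np.float64(0.002), np.float64(0.0132)] [0, 0, np.float64(0.1)]
[np.float64(0.017), np.float64(0.002), np.float64(0.0132)] [0, 0, np.float64(0.1)]
[np.float64(0.017), np.float64(0.002), np.float64(0.0132)] [0, 0, np.float64(0.1)]
[np.float64(0.017), np.float64(0.0019), np.float64(0.0132)] [0, 0, np.float64(0.1)]
[np.float64(0.017), np.float64(0.0019), np.float64(0.0132)] [0, 0, np.float64(0.1)]
[np.float64(0.017), np.float64(0.0019), np.float64(0.0132)] [0, 0, np.float64(0.1)]
```

Call:
jog_arm --rows '[[[255, 0.038, 0.004, 0.005, 0, 0, 0.2], [255, 0.038, 0.004, 0.005, 0, 0, 0.2], [255, 0.038, 0.004, 0.01, 0, 0, 0.2], [255, 0.038, 0.004, 0.04, 0, 0, 0.2], [255, 0, 0, 0.04, 0, 0, 0], [255, 0, 0, 0.04, 0, 0, 0], [255, 0, 0, 0.04, 0, 0, 0], [255, 0, 0, 0.03, 0, 0, 0], [255, 0, 0, 0.01, 0, 0, 0], [255, 0, 0, 0, 0, 0, 0]]]'

```text
clock: 2.65
tool_pos: [0.5177, 0.1607, 0.1105]
tcp_rot: [-0.0, 0.729, 0.684, -0.0]
force: [0.4, 0.2, -0.0]
finger_gap: 0.0006
finger_force: 0.0
```

Run:
```python
from h import *
s,p,a=pose(); print(p,a,w2rack(p),s['clock'],s['force'],s['joint_velocities'])
```

```text
[0.5177 0.1607 0.1105] 86.38018283660334 [ -4.3837 303.7769] 2.65 [ 0.4262  0.2089 -0.0063] [-0.0007 -0.0284 -0.0216  0.0007  0.0052 -0.0008]
```

Call:
jog_arm --rows '[[[255, -0.01, 0, 0, 0, 0, -0.7], [255, -0.008, 0, 0, 0, 0, 0], [255, -0.008, 0, 0, 0, 0, 0], [255, -0.008, 0, 0, 0, 0, 0], [255, -0.008, 0, 0, 0, 0, 0], [255, -0.008, 0, 0, 0, 0, 0], [255, -0.006, 0, 0, 0, 0, 0], [255, -0.004, 0, 0, 0, 0, 0], [255, 0, 0, 0, 0, 0, 0], [255, 0, 0, 0, 0, 0, 0]]]'

```text
clock: 3.9
tool_pos: [0.5147, 0.101, 0.1107]
tcp_rot: [-0.0, 0.725, 0.689, 0.0]
force: [-0.6, 1.1, -0.7]
finger_gap: 0.0003
finger_force: 0.0
```

```bash
cat >> h.py <<'E'
def bars(n='scene'):
    i=r.camera_info(n); p,d=r.camera(n); X=cloud(d,i); rk=w2rack(X); H=hsv(p);h,s,v=H[...,0],H[...,1],H[...,2]
    ok=(d>0)&(abs(rk[...,0])<60)&(rk[...,1]>0)&(rk[...,1]<390)
    for nm,m in(('red',ok&((h<6)|(h>174))&(s>150)&(v>60)&(X[...,2]>.085)),('handle',ok&(h<20)&(h>5)&(s>80)&(X[...,2]>.09)&(X[...,2]<.155)),('blue',ok&(h>108)&(h<128)&(s>120)&(X[...,2]>.02))):
        if m.sum()>5: print(n,nm,m.sum(),'rack med',np.median(rk[m],0),'y',np.percentile(rk[m][:,1],[3,97]),'z',np.percentile(X[m][:,2],[3,50,97])*1000)
    return p,d,X,rk
E
python3 - <<'E'
from h import *
s,p,a=pose(); print(p,a,w2rack(p),s['clock'],s['force'])
bars(); bars('side')
E
```

```text
[0.5147 0.101  0.1107] 87.09265727380816 [ -4.3308 243.9563] 3.9 [-0.5696  1.1138 -0.7273]
scene red 15 rack med [ 16.7115 203.6106] y [201.1095 226.168 ] z [ 85.9425 119.4091 123.1662]
scene handle 596 rack med [ 10.5385 141.8874] y [126.6987 200.6811] z [ 92.343  123.6931 146.1658]
scene blue 924 rack med [ 31.5138 162.5329] y [115.9187 243.5929] z [28.7201 49.0489 79.2592]
side red 13 rack med [-25.1349 208.1896] y [203.8632 211.4798] z [114.9196 119.2971 121.8141]
side handle 312 rack med [ -9.2181 147.4162] y [128.6014 156.1127] z [ 94.9564 129.1466 143.9539]
side blue 148 rack med [-31.0037 232.0938] y [116.1238 253.5256] z [45.8417 69.2413 78.9268]
```

Call:
jog_arm --rows '[[[255, 0, 0, -0.04, 0, 0, 0], [255, 0, 0, -0.05, 0, 0, 0], [255, -0.03, 0.002, -0.005, 0, 0, 0], [255, -0.04, 0, 0, 0, 0, 0], [255, -0.04, 0, 0, 0, 0, 0], [255, -0.036, 0, 0, 0, 0, 0], [255, 0, 0, 0.01, 0, 0, 0], [255, 0, 0, 0.04, 0, 0, 0], [255, 0, 0, 0.043, 0, 0, 0], [255, 0, 0, 0, 0, 0, 0]]]'

```text
clock: 5.25
tool_pos: [0.5063, -0.0431, 0.1093]
tcp_rot: [-0.004, 0.725, 0.689, -0.002]
force: [-0.1, -0.4, 1.2]
finger_gap: 0.0005
finger_force: 0.0
```

Call:
jog_arm --rows '[[[255, 0.01, 0, 0, 0, 0, 0], [255, 0.01, 0, 0, 0, 0, 0], [255, 0.011, 0, 0, 0, 0, 0], [255, 0.011, 0, 0, 0, 0, 0], [255, 0.011, 0, 0, 0, 0, 0], [255, 0.011, 0, 0, 0, 0, 0], [255, 0.011, 0, 0, 0, 0, 0], [255, 0.01, 0, 0, 0, 0, 0], [255, 0.004, 0, 0, 0, 0, 0], [255, 0, 0, 0, 0, 0, 0]]]'

```text
clock: 6.5
tool_pos: [0.5133, 0.0444, 0.1123]
tcp_rot: [-0.001, 0.725, 0.689, -0.0]
force: [-0.7, -0.6, -0.3]
finger_gap: 0.0003
finger_force: 0.0
```

Run:
```python
from h import *
s,p,a=pose(); print(p,a,w2rack(p),s['clock'],s['force'])
bars(); bars('side')
```

```text
[0.5133 0.0444 0.1123] 87.11272593371814 [ -2.8801 187.4384] 6.5 [-0.6558 -0.5811 -0.3127]
scene red 185 rack med [  4.2077 283.0815] y [275.852  298.9798] z [ 88.175  120.5499 123.5333]
scene handle 373 rack med [ 10.0022 224.9638] y [205.6572 351.1266] z [ 91.4225 116.9965 145.6315]
scene blue 701 rack med [ 28.658 232.6  ] y [191.3042 319.8401] z [43.0731 51.5106 79.6784]
side red 225 rack med [ -3.0423 287.7938] y [280.2599 300.8223] z [ 88.1303 116.5108 121.8288]
side handle 413 rack med [ -6.3835 226.5998] y [205.5776 278.0298] z [ 93.1037 123.9935 143.725 ]
side blue 575 rack med [-24.0064 230.1241] y [193.318  324.1498] z [43.4197 49.0726 76.7247]
```

Run:
```python
import h
from h import *
o=h.pose
h.pose=lambda:(o()[0],np.array([.5133,.0444,.205]),87.1)
h.plan(.551,-.413,.27,105,8)
```

```text
from [0.5133 0.0444 0.205 ] 87.1 rack [ -2.8845 187.394 ] t 6.6 F [-0.1883  0.1115  0.5007]
[np.float64(-0.0569), np.float64(0.0076), np.float64(-0.0081)] [0, 0, -2.2]
[np.float64(-0.0571), np.float64(0.0054), np.float64(-0.0081)] [0, 0, -2.2]
[np.float64(-0.0573), np.float64(0.0031), np.float64(-0.0081)] [0, 0, -2.2]
[np.float64(-0.0574), np.float64(0.0009), np.float64(-0.0081)] [0, 0, -2.2]
[np.float64(-0.0574), np.float64(-0.0013), np.float64(-0.0081)] [0, 0, -2.2]
[np.float64(-0.0573), np.float64(-0.0036), np.float64(-0.0081)] [0, 0, -2.2]
[np.float64(-0.0571), np.float64(-0.0058), np.float64(-0.0081)] [0, 0, -2.2]
[np.float64(-0.0568), np.float64(-0.008), np.float64(-0.0081)] [0, 0, -2.2]
```

Call:
jog_arm --rows '[[[255, -0.002, 0, -0.045, 0, 0, 0], [255, 0, 0, -0.05, 0, 0, 0], [0, -0.057, 0.008, -0.008, 0, 0, -2.2], [0, -0.057, 0.005, -0.008, 0, 0, -2.2], [0, -0.057, 0.003, -0.008, 0, 0, -2.2], [0, -0.057, 0.001, -0.008, 0, 0, -2.2], [0, -0.057, -0.001, -0.008, 0, 0, -2.2], [0, -0.057, -0.004, -0.008, 0, 0, -2.2], [0, -0.057, -0.006, -0.008, 0, 0, -2.2], [0, -0.057, -0.008, -0.008, 0, 0, -2.2]]]'

```text
clock: 7.85
tool_pos: [0.5495, -0.4165, 0.2715]
tcp_rot: [-0.0, 0.611, 0.792, 0.0]
force: [0.9, 0.2, 0.5]
finger_gap: 0.0785
finger_force: 0.0
```

Run:
```python
from h import *
import time
bars('scene')[0]; bars('side'); # let arm settle 
r.camera('side');r.camera('side')
s,p,a=pose(); print(p,a,s['clock'],s['joint_velocities'])
i=r.camera_info('wrist'); p,d=r.camera('wrist'); save(p,'pics/w2.png'); np.savez('w2.npz',p=p,d=d,**i)
X=cloud(d,i); m=(d>0)&(X[...,2]>.072)&(X[...,2]<.09)&(X[...,0]>.44)&(X[...,0]<.62)&(X[...,1]>-.41)&(X[...,1]<-.24)
nl,L,st,c=cv2.connectedComponentsWithStats(m.astype(np.uint8))
for k in range(1,nl):
    if st[k,4]>300:
        q=X[L==k]; print(c[k],st[k],np.median(q[:,2]),cv2.minAreaRect((q[:,:2]*1000).astype(np.float32)))
```

```text
scene red 190 rack med [  4.1549 283.1377] y [275.7671 299.3145] z [ 87.4605 120.9149 124.0193]
scene handle 668 rack med [ 10.2762 217.6367] y [201.123  295.1897] z [ 91.7961 122.9735 146.034 ]
scene blue 655 rack med [ 27.4735 232.4018] y [190.8553 320.2534] z [46.1938 51.8134 79.8809]
side red 213 rack med [ -3.4491 287.4806] y [280.3507 300.4473] z [ 89.259  116.6917 121.9667]
side handle 440 rack med [ -6.3831 225.6869] y [203.8175 279.4207] z [ 92.2596 126.3302 143.7409]
side blue 524 rack med [-23.8311 230.9837] y [193.6466 325.657 ] z [43.5327 49.1832 76.884 ]
[ 0.5491 -0.4154  0.2706] 104.53874215393348 8.05 [ 0.0353 -0.027   0.039   0.0041  0.0007  0.0042]
[324.0892  93.1645] [  278    16    90   157 13167] 0.08125391481030003 ((525.7070922851562, -328.0801696777344), (60.13528060913086, 102.78849792480469), 15.606329917907715)
```

View pics/w2.png

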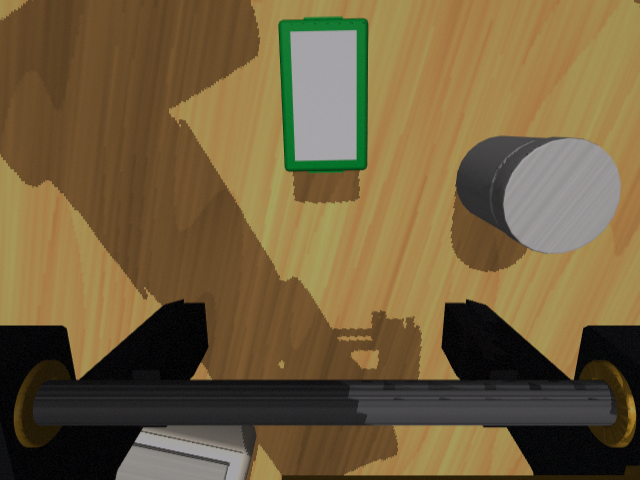

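The wrist view shows the box lid at px (324,93), upright and slightly turned, and the canister top at (562,195). The grasp looks clear, so next I check the canister's distance and plan.

Run:
```python
from h import *
z=np.load('w2.npz');X=cloud(z['d'],z); m=(X[...,2]>.107)&(X[...,2]<.118)&(X[...,0]>.62)&(X[...,0]<.8); q=X[m]; print('can',m.sum(),q.min(0),q.max(0))
plan(.5257,-.328,.15,105.6,4)
```

```text
can 10941 [ 0.6547 -0.39    0.1071] [ 0.7323 -0.3126  0.1156]
from [ 0.5495 -0.4141  0.2707] 104.63174897916934 rack [  56.4181 -268.7282] t 8.1 F [-0.3503  0.1373  0.4548]
[np.float64(0.0223), np.float64(-0.0003), np.float64(0.0302)] [0, 0, np.float64(-0.2)]
[np.float64(0.0223), np.float64(-0.0002), np.float64(0.0302)] [0, 0, np.float64(-0.2)]
[np.float64(0.0223), np.float64(-0.0001), np.float64(0.0302)] [0, 0, np.float64(-0.2)]
[np.float64(0.0223), np.float64(-0.0), np.float64(0.0302)] [0, 0, np.float64(-0.2)]
```

Call:
jog_arm --rows '[[[0, 0.023, 0, 0.03, 0, 0, -0.5], [0, 0.022, 0, 0.03, 0, 0, -0.5], [0, 0.022, 0, 0.03, 0, 0, 0], [0, 0.022, 0, 0.03, 0, 0, 0], [0, 0, 0, 0.025, 0, 0, 0], [0, 0, 0, 0.03, 0, 0, 0], [0, 0, 0, 0.03, 0, 0, 0], [0, 0, 0, 0.01, 0, 0, 0], [0, 0, 0, 0, 0, 0, 0], [120, 0, 0, 0, 0, 0, 0]]]'

```text
clock: 9.35
tool_pos: [0.5273, -0.329, 0.0582]
tcp_rot: [0.001, 0.604, 0.797, -0.0]
force: [0.1, -1.3, -0.2]
finger_gap: 0.0803
finger_force: 0.0
```

Call:
jog_arm --rows '[[[255, 0, 0, 0, 0, 0, 0], [255, 0, 0, 0, 0, 0, 0], [255, 0, 0, 0, 0, 0, 0], [255, 0, 0, 0, 0, 0, 0], [255, 0, 0, -0.01, 0, 0, 0], [255, 0, 0, -0.03, 0, 0, 0], [255, 0, 0, -0.04, 0, 0, 0], [255, 0, 0, -0.04, 0, 0, 0], [255, 0, 0, 0, 0, 0, 0], [255, 0, 0, 0, 0, 0, 0]]]'

```text
clock: 10.6
tool_pos: [0.5256, -0.328, 0.1751]
tcp_rot: [-0.001, 0.604, 0.797, 0.0]
force: [0.0, 0.6, -4.9]
finger_gap: 0.0597
finger_force: 30.0
```

Run:
```python
from h import *
s,_,_=pose(); print(s['finger_gap'],s['finger_force'])
i=r.camera_info('side'); p,d=r.camera('side'); save(p,'pics/s2.png');X=cloud(d,i)
t=rack2w(-2,54); plan(t[0],t[1],.19,87.1,6)
```

```text
0.0596826053720083 29.999804394319654
from [ 0.5254 -0.3278  0.1743] 105.68726000696932 rack [  27.9916 -183.6848] t 10.65 F [-0.3618 -0.2043 -3.8764]
[np.float64(0.0391), np.float64(0.0079), np.float64(-0.0026)] [0, 0, np.float64(3.1)]
[np.float64(0.0395), np.float64(0.0058), np.float64(-0.0026)] [0, 0, np.float64(3.1)]
[np.float64(0.0398), np.float64(0.0036), np.float64(-0.0026)] [0, 0, np.float64(3.1)]
[np.float64(0.0399), np.float64(0.0015), np.float64(-0.0026)] [0, 0, np.float64(3.1)]
[np.float64(0.0399), np.float64(-0.0007), np.float64(-0.0026)] [0, 0, np.float64(3.1)]
[np.float64(0.0398), np.float64(-0.0029), np.float64(-0.0026)] [0, 0, np.float64(3.1)]
```

Call:
jog_arm --rows '[[[255, 0.039, 0.008, 0, 0, 0, 3.1], [255, 0.04, 0.006, 0, 0, 0, 3.1], [255, 0.04, 0.004, 0, 0, 0, 3.1], [255, 0.04, 0.001, 0, 0, 0, 3.1], [255, 0.04, -0.001, 0, 0, 0, 3.1], [255, 0.04, -0.003, 0, 0, 0, 3.1], [255, 0, 0, 0, 0, 0, 0], [255, 0, 0, 0, 0, 0, 0], [255, 0, 0, 0, 0, 0, 0], [255, 0, 0, 0, 0, 0, 0]]]'

```text
clock: 11.9
tool_pos: [0.5082, -0.0897, 0.1764]
tcp_rot: [-0.0, 0.725, 0.688, -0.0]
force: [-0.6, -0.2, -4.1]
finger_gap: 0.0597
finger_force: 30.0
```

Run:
```python
from h import *
s,p,a=pose(); print(p,a,w2rack(p),s['clock'],s['force'])
for n in('scene','side'):
    i=r.camera_info(n); p,d=r.camera(n); save(p,f'pics/{n}3.png'); X=cloud(d,i);H=hsv(p);h,sv=H[...,0],H[...,1]; rk=w2rack(X)
    m=(h>45)&(h<80)&(sv>90)&(d>0)&(X[...,0]>.3)&(abs(X[...,1])<.3)&(X[...,2]>.1); print(n,m.sum(),np.percentile(rk[m],[2,98],0),np.percentile(X[m][:,2],[2,50,98]))
    m=(X[...,2]>.074)&(X[...,2]<.087)&(abs(rk[...,0])<60)&(abs(rk[...,1])<40); print('jaw top',m.sum(),np.percentile(rk[m],[2,98],0),np.median(X[m][:,2]))
    b=(X[...,2]>.11)&(X[...,2]<.2)&(abs(rk[...,0])<60)&(abs(rk[...,1]-55)<70)&(sv<60)&(H[...,2]>110); print('body',b.sum(),np.percentile(rk[b],[2,98],0),np.percentile(X[b][:,2],[2,98]))
```

```text
[ 0.5082 -0.0897  0.1764] 87.02069180034272 [-1.1875 53.1682] 11.9 [-0.5917 -0.1739 -4.1429]
scene 186 [[-23.6507  76.2484]
 [ 31.3616 106.1622]] [0.1905 0.2002 0.2032]
jaw top 264 [[-24.7114 -16.4476]
 [ 45.0539  -0.9829]] 0.08229452399282794
body 18 [[-22.59   101.5365]
 [ 28.1109 104.6465]] [0.1281 0.1882]
side 234 [[-30.4515  56.8447]
 [ 27.6323 108.864 ]] [0.1794 0.1976 0.201 ]
jaw top 107 [[-45.1304 -17.0292]
 [-10.7311   1.2576]] 0.07864191382151187
body 954 [[-31.2923  32.8049]
 [ 24.2758 108.2581]] [0.1262 0.1998]
```

Call:
jog_arm --rows '[[[255, 0.002, 0, 0.02, 0, 0, 0], [255, 0, 0, 0.03, 0, 0, 0], [255, 0, 0, 0.025, 0, 0, 0], [255, 0, 0, 0.015, 0, 0, 0], [255, 0, 0, 0.008, 0, 0, 0], [255, 0, 0, 0.004, 0, 0, 0], [255, 0, 0, 0.002, 0, 0, 0], [255, 0, 0, 0, 0, 0, 0], [255, 0, 0, 0, 0, 0, 0], [255, 0, 0, 0, 0, 0, 0]]]'

```text
clock: 13.25
tool_pos: [0.5085, -0.0869, 0.073]
tcp_rot: [0.0, 0.725, 0.689, 0.0]
force: [-0.2, -0.2, -2.7]
finger_gap: 0.0596
finger_force: 30.0
```

Call:
jog_arm --rows '[[[255, 0, 0, 0.001, 0, 0, 0], [255, 0, 0, 0.001, 0, 0, 0], [255, 0, 0, 0.001, 0, 0, 0], [255, 0, 0, 0, 0, 0, 0], [255, 0, 0, 0, 0, 0, 0], [255, 0, 0, 0, 0, 0, 0], [255, 0, 0, 0, 0, 0, 0], [255, 0, 0, 0, 0, 0, 0], [255, 0, 0, 0, 0, 0, 0], [255, 0, 0, 0, 0, 0, 0]]]'

```text
clock: 14.5
tool_pos: [0.5085, -0.0869, 0.0714]
tcp_rot: [-0.0, 0.725, 0.689, -0.0]
force: [-7.4, 2.2, 15.8]
finger_gap: 0.0597
finger_force: 30.0
```

Call:
jog_arm --rows '[[[255, 0, 0, -0.001, 0, 0, 0], [80, 0, 0, 0, 0, 0, 0], [0, 0, 0, 0, 0, 0, 0], [0, 0, 0, 0, 0, 0, 0], [0, 0, 0, 0, 0, 0, 0], [0, 0, 0, -0.01, 0, 0, 0], [0, 0, 0, -0.03, 0, 0, 0], [0, 0, 0, -0.04, 0, 0, 0], [0, 0, 0, -0.05, 0, 0, 0], [255, 0, 0, 0, 0, 0, 0]]]'

```text
clock: 15.75
tool_pos: [0.511, -0.0879, 0.2058]
tcp_rot: [0.004, 0.725, 0.689, 0.002]
force: [0.1, -0.1, 0.6]
finger_gap: 0.08
finger_force: 0.0
```

```bash
cat >> h.py <<'E'
def box():
  for n in('scene','side'):
    i=r.camera_info(n); p,d=r.camera(n); X=cloud(d,i); rk=w2rack(X); H=hsv(p)
    m=(d>0)&(X[...,2]>.088)&(X[...,2]<.102)&(abs(rk[...,0])<45)&(rk[...,1]>-12)&(rk[...,1]<115)
    nl,L,st,c=cv2.connectedComponentsWithStats(m.astype(np.uint8)); k=1+st[1:,4].argmax(); q=L==k
    print(n,st[k,4],'z',np.percentile(X[q][:,2],[3,50,97]),cv2.minAreaRect(rk[q].astype(np.float32)))
    save(p,f'pics/{n}_box.png')
E
python3 - <<'E'
from h import *
s,p,a=pose(); print(p,a,w2rack(p),s['finger_gap'],s['clock']); box(); bars('side')
E
```

```text
[ 0.511  -0.0879  0.2058] 87.09666110715838 [ 1.5543 55.1425] 0.07998886737316098 15.75
scene 1306 z [0.0898 0.0972 0.0996] ((-0.2287120819091797, 57.55005645751953), (103.81824493408203, 64.43867492675781), 88.43588256835938)
side 1015 z [0.0896 0.0941 0.098 ] ((-0.5034427642822266, 60.44786834716797), (106.08338165283203, 62.24726104736328), 89.76282501220703)
side red 213 rack med [ -2.7902 287.6744] y [280.443 300.286] z [ 89.4359 116.9224 121.5946]
side handle 444 rack med [ -6.4316 225.5498] y [203.6122 279.4434] z [ 92.508  126.6028 143.9603]
side blue 513 rack med [-23.7607 230.5765] y [193.559  323.9901] z [43.845  49.1609 76.9383]
```

View pics/side_box.png

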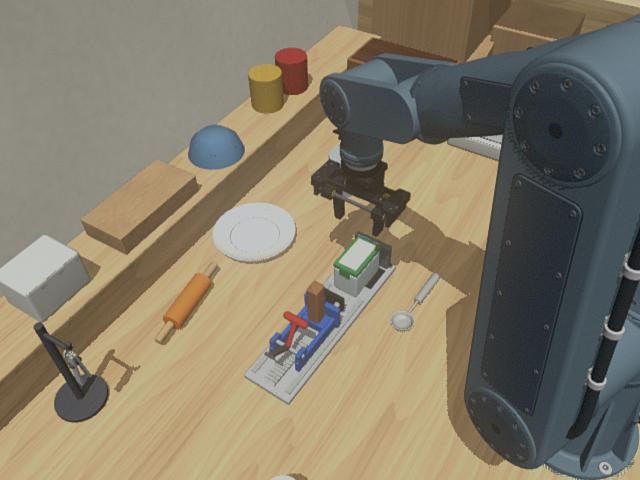

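The side view shows the box standing upright in the holder at px (357,262), squarely against the jaw side, with the pawl flipped forward at (295,320) and the follower fully back.

Call:
jog_arm --rows '[[[255, 0.04, 0, 0, 0, 0, 0], [255, 0.05, 0, 0, 0, 0, 0], [255, 0.05, 0, 0, 0, 0, 0], [255, 0.04, 0, 0, 0, 0, 0], [255, 0.018, 0, 0, 0, 0, 0], [255, 0, 0, 0, 0, 0, 0], [255, 0, 0, 0.02, 0, 0, 0], [255, 0, 0, 0.03, 0, 0, 0], [255, 0, 0, 0.03, 0, 0, 0], [255, 0, 0, 0.006, 0, 0, 0]]]'

```text
clock: 17.15
tool_pos: [0.5168, 0.1093, 0.1124]
tcp_rot: [-0.002, 0.725, 0.688, -0.002]
force: [0.2, -1.1, 0.1]
finger_gap: 0.0002
finger_force: 0.0
```

Run:
```python
from h import *
s,p,a=pose(); print(p,a,w2rack(p),s['finger_gap'],s['clock'],s['force']); bars('side')
```

```text
[0.5168 0.1093 0.1124] 86.99073771119593 [ -2.7023 252.4179] 0.0001641803158278219 17.15 [ 0.1896 -1.0723  0.0556]
side red 237 rack med [ -3.4212 287.457 ] y [278.8141 300.5847] z [ 89.1286 116.9448 122.2316]
side handle 53 rack med [-12.1106 244.5732] y [205.3544 290.7431] z [ 93.2949 108.5252 123.3582]
side blue 317 rack med [-30.4508 277.0855] y [216.0377 327.068 ] z [43.483  49.2341 71.0954]
```

Call:
jog_arm --rows '[[[255, 0.008, 0, 0, 0, 0, 0], [255, 0.008, 0, 0, 0, 0, 0], [255, 0.008, 0, 0, 0, 0, 0], [255, 0.008, 0, 0, 0, 0, 0], [255, 0.008, 0, 0, 0, 0, 0], [255, 0.008, 0, 0, 0, 0, 0], [255, 0.008, 0, 0, 0, 0, 0], [255, 0.005, 0, 0, 0, 0, 0], [255, 0, 0, 0, 0, 0, 0], [255, 0, 0, 0, 0, 0, 0]]]'

```text
clock: 18.45
tool_pos: [0.5215, 0.1717, 0.1146]
tcp_rot: [-0.0, 0.725, 0.689, -0.0]
force: [-0.2, -0.0, -0.4]
finger_gap: 0.0004
finger_force: 0.0
```

Run:
```python
from h import *
s,p,a=pose(); print(p,a,w2rack(p),s['clock'],s['force']); bars('side'); bars()
```

```text
[0.5215 0.1717 0.1146] 87.08741717180587 [ -1.1785 314.9052] 18.45 [-0.2435 -0.0127 -0.3588]
side red 203 rack med [ -5.7441 353.7675] y [346.0731 358.4039] z [107.6079 114.3411 118.8071]
side handle 409 rack med [ -7.0368 224.6789] y [204.2943 327.9492] z [ 95.9285 128.7831 144.3447]
side blue 168 rack med [-31.1896 231.7865] y [192.0371 328.3499] z [30.1803 70.5419 78.9854]
scene red 8 rack med [  2.6836 328.5291] y [325.9162 331.4553] z [85.7577 88.1088 89.692 ]
scene handle 597 rack med [ 10.5319 215.8648] y [201.4721 240.7742] z [ 92.2665 125.9056 145.7776]
scene blue 683 rack med [ 31.3712 235.6676] y [191.5654 317.3495] z [29.3772 50.7756 79.6739]
```

Call:
jog_arm --rows '[[[255, -0.025, 0, 0, 0, 0, 0], [255, -0.025, 0, 0, 0, 0, 0], [255, -0.015, 0, 0, 0, 0, 0], [255, -0.01, 0, 0, 0, 0, 0], [255, -0.01, 0, 0, 0, 0, 0], [255, -0.01, 0, 0, 0, 0, 0], [255, -0.01, 0, 0, 0, 0, 0], [255, -0.01, 0, 0, 0, 0, 0], [255, -0.005, 0, 0, 0, 0, 0], [255, 0, 0, 0, 0, 0, 0]]]'

```text
clock: 19.8
tool_pos: [0.5152, 0.0512, 0.1146]
tcp_rot: [0.0, 0.725, 0.689, -0.0]
force: [-0.1, 0.0, -0.5]
finger_gap: 0.0005
finger_force: 0.0
```

Call:
jog_arm --rows '[[[255, -0.005, 0, 0, 0, 0, 0], [255, -0.004, 0, 0, 0, 0, 0], [255, -0.004, 0, 0, 0, 0, 0], [255, -0.002, 0, 0, 0, 0, 0], [255, 0, 0, 0, 0, 0, 0], [255, 0, 0, 0, 0, 0, 0], [255, 0, 0, 0, 0, 0, 0], [255, 0, 0, 0, 0, 0, 0], [255, 0, 0, 0, 0, 0, 0], [255, 0, 0, 0, 0, 0, 0]]]'

```text
clock: 21.05
tool_pos: [0.5145, 0.0369, 0.1146]
tcp_rot: [-0.0, 0.725, 0.689, -0.0]
force: [-1.4, 3.3, 0.6]
finger_gap: 0.0002
finger_force: 1.1
```

Run:
```python
from h import *
s,p,a=pose(); print(p,a,w2rack(p),s['clock'],s['force']); bars('side'); bars();box()
```

```text
[0.5145 0.0369 0.1146] 87.08909180312314 [ -1.3459 179.9641] 21.05 [-1.3797  3.3015  0.5618]
side red 173 rack med [ -5.1742 293.4482] y [286.6647 298.4615] z [107.956  114.4645 118.5419]
side handle 47 rack med [-13.3193 167.6572] y [145.0129 298.6116] z [ 91.2803 107.9644 133.9873]
side blue 411 rack med [-23.1128 189.5427] y [145.3255 265.2434] z [42.9464 48.4121 69.8718]
scene red 159 rack med [  6.9802 288.4393] y [273.6679 294.5791] z [ 95.0667 117.9776 121.2183]
scene handle 148 rack med [ 10.2676 273.4304] y [144.9248 296.0223] z [ 91.078   99.2702 119.0555]
scene blue 847 rack med [ 29.2676 176.556 ] y [132.5336 258.9236] z [30.2979 50.6312 79.2514]
scene 1301 z [0.0897 0.0973 0.0996] ((1.0907878875732422, 48.2309455871582), (63.54835891723633, 103.62610626220703), 0.6856739521026611)
side 658 z [0.0901 0.0945 0.0982] ((-1.7055721282958984, 37.479148864746094), (60.99664306640625, 82.3563003540039), 2.7086026668548584)
```

Call:
jog_arm --rows '[[[255, -0.002, 0, 0, 0, 0, 0], [255, 0, 0, 0, 0, 0, 0], [255, -0.002, 0, 0, 0, 0, 0], [255, 0, 0, 0, 0, 0, 0], [255, -0.001, 0, 0, 0, 0, 0], [255, 0, 0, 0, 0, 0, 0], [255, 0, 0, 0, 0, 0, 0], [255, 0, 0, 0, 0, 0, 0], [255, 0, 0, 0, 0, 0, 0], [255, 0, 0, 0, 0, 0, 0]]]'

```text
clock: 22.5
tool_pos: [0.5143, 0.0328, 0.1146]
tcp_rot: [-0.001, 0.725, 0.689, 0.0]
force: [0.1, 7.4, 0.3]
finger_gap: 0.0005
finger_force: 3.4
```

Call:
jog_arm --rows '[[[255, -0.002, 0, 0, 0, 0, 0], [255, 0, 0, 0, 0, 0, 0], [255, -0.002, 0, 0, 0, 0, 0], [255, 0, 0, 0, 0, 0, 0], [255, -0.001, 0, 0, 0, 0, 0], [255, 0, 0, 0, 0, 0, 0], [255, 0, 0, 0, 0, 0, 0], [255, 0, 0, 0, 0, 0, 0], [255, 0, 0, 0, 0, 0, 0], [255, 0, 0, 0, 0, 0, 0]]]'

```text
clock: 23.75
tool_pos: [0.5141, 0.0281, 0.1146]
tcp_rot: [-0.001, 0.725, 0.689, 0.001]
force: [-0.8, 8.6, -0.1]
finger_gap: 0.0006
finger_force: 4.1
```

Run:
```python
from h import *
for k in range(4):
    s,p,a=pose(); print(w2rack(p),s['clock'],s['force']@np.r_[RY,0]); r.camera('side')
bars('side');box()
```

```text
[ -1.3056 171.1419] 23.75 8.550680678838074
[ -1.3089 171.1306] 23.8 6.958681673630661
[ -1.302  171.1404] 23.85 7.316349524660641
[ -1.3231 171.148 ] 23.9 7.343515317064403
side red 163 rack med [ -4.2649 285.1493] y [278.2975 289.7543] z [108.5324 114.899  119.2309]
side handle 37 rack med [-13.2411 157.7523] y [138.0435 289.2271] z [ 92.1666 105.4906 123.2812]
side blue 392 rack med [-24.3961 182.6898] y [144.5678 256.9019] z [42.7719 48.4358 70.1471]
scene 1296 z [0.0899 0.0972 0.0998] ((0.04642486572265625, 48.79044723510742), (102.43231964111328, 64.84979248046875), 89.77012634277344)
side 558 z [0.0899 0.0943 0.0978] ((-0.9761333465576172, 32.5628547668457), (71.56478118896484, 60.73641586303711), 89.5021743774414)
```

Call:
jog_arm --rows '[[[255, -0.001, 0, 0, 0, 0, 0], [255, 0, 0, 0, 0, 0, 0], [255, -0.001, 0, 0, 0, 0, 0], [255, 0, 0, 0, 0, 0, 0], [255, 0, 0, 0, 0, 0, 0], [255, 0, 0, 0, 0, 0, 0], [255, 0, 0, 0, 0, 0, 0], [255, 0, 0, 0, 0, 0, 0], [255, 0, 0, 0, 0, 0, 0], [255, 0, 0, 0, 0, 0, 0]]]'

```text
clock: 25.35
tool_pos: [0.514, 0.0262, 0.1146]
tcp_rot: [-0.001, 0.725, 0.689, 0.001]
force: [0.3, 9.5, -0.1]
finger_gap: 0.0004
finger_force: 4.5
```

Run:
```python
from h import *
for k in range(4):
    s,p,a=pose(); print(w2rack(p),s['clock'],s['force']@np.r_[RY,0]); r.camera('side')
bars('side')
```

```text
[ -1.2682 169.2881] 25.35 9.50556632049831
[ -1.3013 169.2941] 25.4 8.520512900229061
[ -1.2982 169.2859] 25.45 8.70639890788302
[ -1.3196 169.2938] 25.5 9.818225914200394
side red 171 rack med [ -5.507  283.7594] y [276.8319 288.4482] z [108.2335 114.6361 118.613 ]
side handle 47 rack med [-13.2521 157.2381] y [135.7383 287.6251] z [ 92.7294 107.973  133.101 ]
side blue 403 rack med [-24.4351 177.4118] y [142.356  253.3989] z [41.8903 48.215  70.3126]
```

Call:
jog_arm --rows '[[[255, 0.002, 0, 0, 0, 0, 0], [255, 0.002, 0, 0, 0, 0, 0], [255, 0.002, 0, 0, 0, 0, 0], [255, 0.002, 0, 0, 0, 0, 0], [255, 0.004, 0, 0, 0, 0, 0], [255, 0.006, 0, 0, 0, 0, 0], [255, 0.01, 0, 0, 0, 0, 0], [255, 0.01, 0, 0, 0, 0, 0], [255, 0, 0, 0, 0, 0, 0], [255, 0, 0, 0, 0, 0, 0]]]'

```text
clock: 26.85
tool_pos: [0.5159, 0.0631, 0.1147]
tcp_rot: [0.0, 0.725, 0.689, -0.0]
force: [0.2, -0.6, 0.3]
finger_gap: 0.0005
finger_force: 0.0
```

Run:
```python
from h import *
s,p,a=pose(); print(w2rack(p),s['clock'],s['force'])
bars('side');bars();box()
```

```text
[ -1.1999 206.1747] 26.85 [ 0.2258 -0.6253  0.3487]
side red 167 rack med [ -4.7032 284.7484] y [277.901  288.8286] z [108.0175 114.2187 118.3534]
side handle 54 rack med [-12.4711 153.5565] y [136.3614 288.7794] z [ 92.0392 110.0199 140.7536]
side blue 208 rack med [-31.3791 215.2992] y [171.8015 257.601 ] z [43.8324 49.3996 71.6501]
scene red 168 rack med [  5.6257 278.9984] y [261.1245 285.314 ] z [ 90.0222 117.3559 120.2267]
scene handle 603 rack med [ 10.6268 148.6329] y [133.4333 283.5965] z [ 92.009  121.1486 145.965 ]
scene blue 1004 rack med [ 30.1768 172.5406] y [122.3202 248.0653] z [28.8929 49.3696 79.4771]
scene 1295 z [0.0896 0.0972 0.1   ] ((0.8985118865966797, 48.59611892700195), (102.49844360351562, 63.3111686706543), 89.93904876708984)
side 934 z [0.0898 0.0942 0.0978] ((-0.272735595703125, 49.30453872680664), (105.4787368774414, 62.67464828491211), 89.42548370361328)
```

Call:
jog_arm --rows '[[[255, 0, 0, -0.02, 0, 0, 0], [255, 0, 0, -0.04, 0, 0, 0], [255, 0, 0, -0.05, 0, 0, 0], [255, 0, 0, -0.05, 0, 0, 0], [255, -0.04, 0, -0.03, 0, 0, 0], [255, -0.05, 0, 0, 0, 0, 0], [255, -0.05, 0, 0, 0, 0, 0], [255, 0, 0, 0, 0, 0, 0], [255, 0, 0, 0, 0, 0, 0], [255, 0, 0, 0, 0, 0, 0]]]'

```text
clock: 28.3
tool_pos: [0.5088, -0.0758, 0.3046]
tcp_rot: [-0.0, 0.724, 0.689, 0.0]
force: [0.0, -0.4, -0.5]
finger_gap: 0.0005
finger_force: 0.0
```

Run:
```python
from h import *
s,p,a=pose(); print(w2rack(p),s['clock'],s['force'])
bars('side');i=r.camera_info('side')
A=r.camera('side')[0]; B=r.camera('scene')[0]
save(np.hstack([cv2.resize(A[210:410,230:430],(390,390),interpolation=2),cv2.resize(B[190:340,260:520],(390,225)).copy() if 0 else cv2.resize(B[150:410,260:520],(390,390),interpolation=2)]),'pics/fin.png')
```

```text
[-1.2553 67.1077] 28.3 [ 0.0234 -0.4338 -0.4914]
side red 165 rack med [ -4.2021 284.6411] y [278.2891 288.9903] z [108.4099 114.7463 118.7825]
side handle 400 rack med [ -6.1675 156.9695] y [137.0042 275.9177] z [ 93.257  126.7008 143.4923]
side blue 504 rack med [-22.4234 162.5085] y [123.9947 251.3013] z [42.9691 49.1406 77.4199]
```

View pics/fin.png

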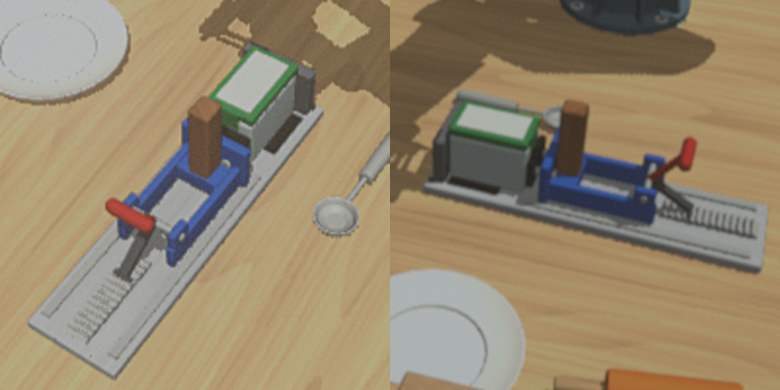

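The final picture shows the box square against the grey jaw (left half, about (255,90)), the pad pressed on it, and the pawl down on the teeth with the red bar leaning back at (690,150). The gripper is clear.

```bash
python3 -c "
from station import r
print(r.finish_job())"
```

```text
the job is handed in; nothing more can be done
None
```

The job is handed in at about 28 s: the box stands square against the fixed jaw, the pawl is down on the teeth, the pad is pressed in about 14 mm of its 24 mm travel (estimated from the images), and the gripper is clear.

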